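Put a tooth in the beam and hold the brightness dial at its third stop

TASK

Stand the mounted tooth upright on the table midway between the lamp and the camera, in line with them, one of its block's two larger sides facing the lamp squarely, and let go of it. Then turn the dial on the white box clockwise, counting the clicks, to its third stop without going past it; the lamp only shines while the knob is held, so finish with the gripper still closed on the knob, keeping it at the third stop. Leave the other things on the table where they are.

Things in the scene. Friction and masses are not known exactly. Their poses are not given: they have to be found in the camera images.
- tooth_mid (a point): Loose mounted tooth: a plaster block 44 mm (its x) by 32 mm (its y) by 34 mm high with a white ceramic molar crown (diameter 29 mm at most) centred on top, 58 mm high in all, about 110 g. This point is its centre, 29 mm above its underside; z is up. The block's two large sides (44 x 34 mm) face its own +y and -y; turned by half a turn it is the same.
- lamp: Fixed lamp: a horizontal aluminium cylinder (diameter 30, 52 mm long) on a short post with a 50 x 50 mm foot, 67 mm high in all. Origin: centre of the foot's underside, on the table. It shines along its own -y, 52 mm above the table, at the camera; its x is level, across the beam.
- camera: Fixed camera: a grey box head (44 x 36 x 36 mm) with a round black lens on a short post with a 50 x 50 mm foot, 70 mm high in all. Origin: centre of the foot's underside. It always stands 220 mm from the lamp along the lamp's -y, its axes parallel to the lamp's, its lens towards the lamp. The tooth belongs half-way between the two origins, 110 mm from each.
- dial_grip (a point): Point on the knob's turning axis (vertical) at the height to grip: 68 mm above the table, 13 mm below the knob's top. The knob is a black bar 42 mm long (along this point's x), 14 mm wide (y), rising 32 mm over a round skirt of diameter 48 mm whose top is 49 mm above the table; a white line marks the pointer end, at -x. The point turns with the knob.
- dial_box: Fixed white box carrying the dial, 100 x 100 x 40 mm; origin: centre of its underside, below the knob's axis. Four short black lines on its top mark the four stops; the third one clockwise is wanted.
- dial (a joint): Knob angle in rad, growing clockwise seen from above, range 0 to 2.0. Starts in the free travel, 0 to 0.34. Spring stops at 0.70, 1.00, 1.30 (the third) and 1.60, in which it stays; a ridge lies 0.15 before each: the knob resists with up to about 0.15 N m before the ridge and pulls forward as much after it, to the stop. Its bar points along the box yaw + 0.65 - angle.
- bur_block: Bystander, loose, leave alone: small square aluminium stand holding nine thin burs, 34 x 34 x 28 mm. Origin: centre of its underside.
- dish: Bystander, loose, leave alone: shallow round glass dish, diameter 84, 16 mm high. Origin: centre of its underside.
- cup: Bystander, loose, leave alone: white plastic cup, diameter 62, 75 mm high. Origin: centre of its underside.
- bottle: Bystander, loose, leave alone: amber glass bottle with white cap, diameter 44, 95 mm high. Origin: centre of its underside.
- cast: Bystander, loose, leave alone: plaster jaw cast, a 66 x 60 x 22 mm slab with an arch of small teeth on top. Origin: centre of its underside.
Things that resemble listed ones, but are neither listed nor needed, are in the scene too. What is shaped like the dial_box but orange is not meant. Leave any purple look-alike of the part that bears tooth_mid alone.

How it is judged:
By the outcome, as a careful person would: the job done as asked, in the order asked, and still so for the second after the job is handed in, while the arm keeps its last pose, push and grip.
It also fails if it takes over 61 s, if anything falls off the work surface, if the arm or the gripper's body presses on something with over 40 N, if the wrist force passes 120 N, or if a joint passes its speed limit or range.

ROBOT

A 6-joint arm with a two-finger parallel gripper is mounted at the origin on the work surface. World frame = base frame: x ahead of the robot, y to its left, z up, the work surface at z = 0. Lengths are in mm, angles in rad, forces in N, time in s.
With the tool pointing down it reaches from about 350 to 775 mm from the base axis. Payload 7.3 kg.
Tool frame: the origin (TCP) lies at the very end of the fingers, on their centre line; the grasp point (between the pads) lies 19 mm behind it; x points along the fingers, z is the direction in which the jaws open and shut, and the axes are right-handed (so a half turn about x gives the same grasp; the last joint's range is limited). The gripper opens to 92 mm and grips with 3 to 60 N. Pads are 19 mm wide; open, the fingers measure 130 mm over their backs; the gripper's body (75 mm by 190 mm) begins 47 mm behind the grasp point.
Start: joints at [-1.329, 0.342, 1.524, -0, 1.275, -0.146], TCP at [198.554, -486.026, 226.741] pointing down, gripper open.
Joint ranges: [-2.53, 2.53], [-0.77, 2.02], [0.04, 2.7], [-1, 4.14], [0.28, 2.66], [-3.11, 3.11]. Speed limits (rad/s): [2.57, 2.57, 3.14, 3.14, 3.14, 3.14].

INTERFACE

Orientations are given as [roll, pitch, yaw] about the fixed x, y, z axes, in that order (R = Rz(yaw) Ry(pitch) Rx(roll)).
In Python, from plant import * gives the robot as it stands.
- The arm moves only by the shell command python3 -m creep 'ROWS'. ROWS is JSON, a list of rows, each an object of numbers: "tx", "ty", "tz": the shift along the tool's x, y, z in cm; "wx", "wy", "wz": the turn, a rotation vector about the tool's x, y, z in rad; "gripper": the closure, from -1 (fully open) to 1 (shut). A call has 1 to 8 rows; each row is the pose to reach, as a shift and turn from the pose commanded when the call began, along the tool's axes at that moment; what a row does not reach only later rows make up. A row lasts 1/12 s, in which the tool goes at most 41.7 mm and 7.16 degrees, less where a joint would pass 70% of its speed; a pose out of reach is approached as far as the arm can. A call with a gripper value outside its range is refused whole. The fingers move at their own pace and stop on an object; the grip force is fixed at half the most. Time passes only in rows, so rows that repeat a pose let the fingers close. It gives the time, the measured TCP pose, the force and the opening at its end, in the units of the state.
- get_obs(): the state, without advancing time (a new reading comes with each control period).
- capture(name): name is "scene" or "top"; returns a dict with "frame" (480x640x3 uint8, red, green, blue), "z_map" (480x640 float32, mm along the optical axis (not along the pixel's ray), 0 where there is no reading), "vertical_fov" (degrees; the focal length in pixels is half the picture's height over the tangent of half this angle, whatever the lens; pixels are square), "cx", "cy" (the principal point, pixels), "xyz" and "rotation" of the camera in the world. Camera axes: x right, y down, z forward; pixel columns grow to the right and rows downward; lengths in mm; the calibration is good to about 2 mm. A picture is of the moment at which its call begins.
- close_job(): hands the job in, once; it reports no verdict.
The state is a dict: "time": time; "joint_positions": joint angles; "dq": joint speeds; "tau": joint torques, N m; "tool_pos": TCP position; "tcp_rot": TCP orientation; "contact_force": force on the tool from outside, world axes, zero at the start; "moment": the same for the moment, N m; "grip_width": finger opening in mm.
Only numpy, scipy, OpenCV 4.12 (cv2) and the standard library are available. Lean on these libraries where they do the work, as an engineer would, in place of code of your own. Each camera call takes 0.05 s, during which the arm holds its last target.

## Working session

There is one attempt and no reset: what is moved stays moved. The work goes in short steps, Python scripts to look and compute and a shell command to move; the robot and the scene stay as the last step left them, time stands still between calls to the robot, and variables do not carry over. Pictures are saved under pics/ and viewed, and the job is handed in when it is done.

```bash
ls; mkdir -p pics; cat > h.py <<'E'
from plant import *
import numpy as np, cv2
from scipy.spatial.transform import Rotation as Rn
def cam(c):
    R=np.array(c["rotation"]); 
    f=240/np.tan(np.radians(c["vertical_fov"])/2)
    return R,f
def world(c,u,v):
    "depth point"
    R,f=cam(c); z=float(c["z_map"][int(round(v)),int(round(u))])
    return np.array(c["xyz"])+R@np.array([(u-c["cx"])/f*z,(v-c["cy"])/f*z,z])
def ray(c,u,v,h):
    R,f=cam(c); d=R@np.array([(u-c["cx"])/f,(v-c["cy"])/f,1]); p=np.array(c["xyz"])
    return p+d*(h-p[2])/d[2]
def cloud(c):
    R,f=cam(c); z=c["z_map"]; v,u=np.mgrid[0:480,0:640]
    P=np.stack([(u-c["cx"])/f*z,(v-c["cy"])/f*z,z],-1)
    return P@R.T+np.array(c["xyz"])
def proj(c,p):
    R,f=cam(c); q=R.T@(np.array(p)-np.array(c["xyz"])); return c["cx"]+f*q[0]/q[2],c["cy"]+f*q[1]/q[2]
def save(c,n): cv2.imwrite("pics/%s.png"%n,c["frame"][:,:,::-1])
E
python3 - <<'E'
from h import *
import pickle
for n in("scene","top"):
    c=capture(n); save(c,n+"0"); pickle.dump(c,open(n+"0.pkl","wb")); print(n,{k:v for k,v in c.items() if k not in("frame","z_map")})
print(get_obs())
E
```

```text
pics
scene {'vertical_fov': 55.68576417259788, 'cx': 313.4470307014029, 'cy': 238.7698838878198, 'xyz': array([1155.92699954, -528.32406942,  863.68592325]), 'rotation': array([-2.30235389, -0.01781688,  0.86848022])}
top {'vertical_fov': 43.345558225658024, 'cx': 315.9562169102639, 'cy': 243.1720408330237, 'xyz': array([ 382.46802637,   35.17483904, 1362.94100006]), 'rotation': array([-3.05380766, -0.02017237, -1.55056234])}
{'time': 0.1, 'joint_positions': array([-1.32902955e+00,  3.42654995e-01,  1.52491094e+00, -7.91276792e-06,
        1.27537147e+00, -1.45989276e-01]), 'dq': array([ 0.00053189, -0.00384463, -0.00124009,  0.00132258,  0.00040776,
        0.00055248]), 'tau': array([ 8.47632346e-04, -4.32005775e+01, -2.44694334e+01,  7.18354108e-02,
        5.26257267e-02, -5.48382468e-05]), 'tool_pos': array([ 198.44770305, -485.67094847,  226.11712044]), 'tcp_rot': array([3.00123031, 1.56945156, 1.81819234]), 'contact_force': array([0.35910577, 0.13108434, 0.37607807]), 'moment': array([ 0.05041859, -0.02006128, -0.02984175]), 'grip_width': 91.86710558156541}
```

```bash
sed -i 's/R=np.array(c\["rotation"\]); /R=Rn.from_euler("xyz",c["rotation"]).as_matrix()/' h.py; python3 - <<'E'
from h import *
import pickle
c=pickle.load(open("top0.pkl","rb")); P=cloud(c); print(P[::80,::80,2].round())
c=pickle.load(open("scene0.pkl","rb")); P=cloud(c); print(P[::80,::80,2].round())
E
```

```text
[[-749. -749. -749. -726. -718. -694. -680. -665.]
 [  -0.    5.   90.   -3.   79.   -1.   55.  123.]
 [ 187.   -0.    4.   -2.    1.    2.   -1.    3.]
 [   3.    1.   -1.   -2.    0.   68.   -7.   -2.]
 [  13.   -1.   -1.    3.   -3.   -2.    4.    2.]
 [  -2.   -8.    2.   -3.  448.  705.  743.    0.]]
[[ 127.  627.  616.  188.  195.  162.  126.  216.]
 [ 545. -125.  -91. -206. -363. -272. -321. -166.]
 [ 864. -367.   -2.  212.   -0.    0.  161. -604.]
 [   1.   -1.    3.   -1.   -1.   53.   -1.   -1.]
 [   4.   -2.   -2.   20.   64.   75.    7. -752.]
 [   6.    2.    1.    6.   -1.    2. -754. -746.]]
```

View pics/top0.png

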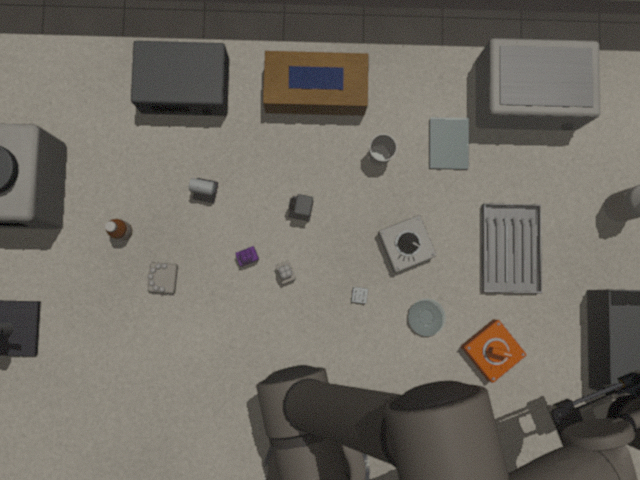

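View pics/scene0.png

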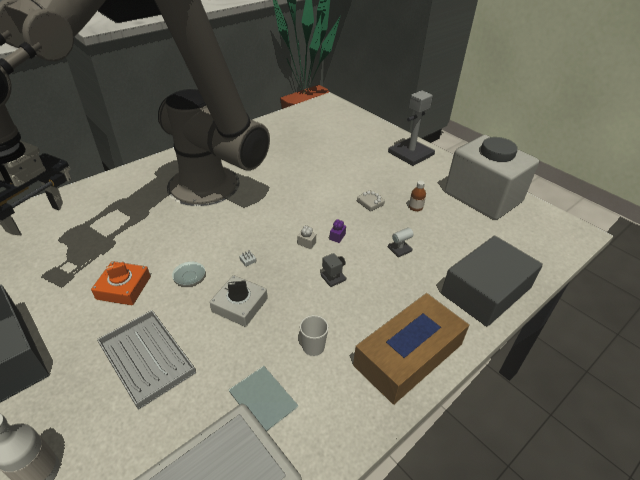

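```bash
python3 - <<'E'
import pickle,cv2,numpy as np
t=pickle.load(open("top0.pkl","rb"))["frame"][:,:,::-1]; s=pickle.load(open("scene0.pkl","rb"))["frame"][:,:,::-1]
def cr(i,x,y,w,h,k): return cv2.resize(i[y:y+h,x:x+w],None,fx=k,fy=k,interpolation=cv2.INTER_CUBIC)
cv2.imwrite("pics/c1.png",np.vstack([cr(t,170,160,160,75,5),cr(t,220,235,160,45,5)]))
cv2.imwrite("pics/c2.png",np.vstack([cr(s,280,190,160,100,5)]))
cv2.imwrite("pics/c3.png",np.hstack([cr(t,370,205,70,75,5),cr(s,200,260,75,75,5)]))
E
```

```text
(no output)
```

View pics/c1.png

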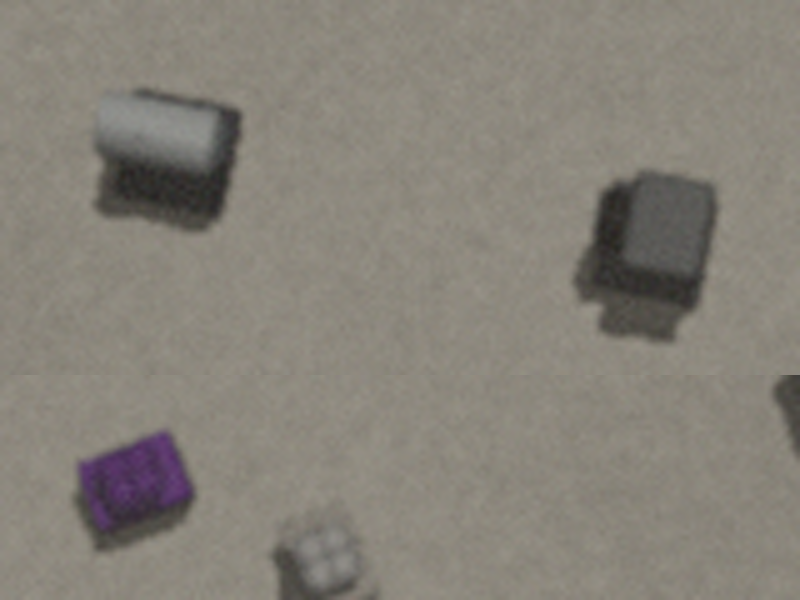

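View pics/c2.png

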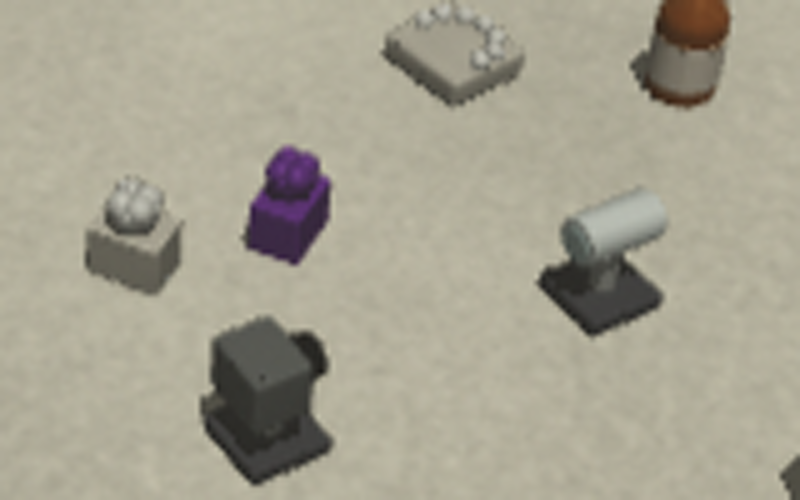

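View pics/c3.png

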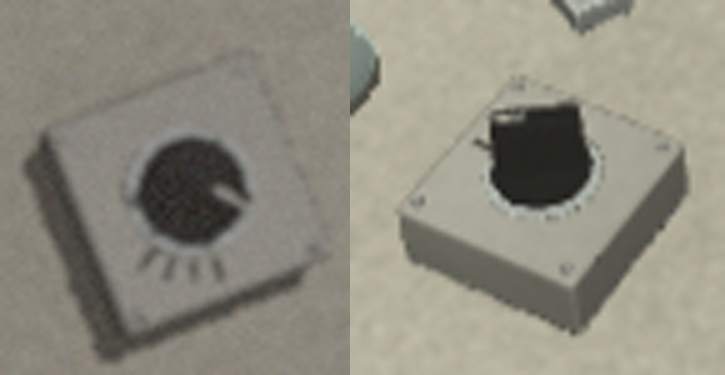

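```bash
python3 - <<'E'
from h import *
import pickle
T=pickle.load(open("top0.pkl","rb"));S=pickle.load(open("scene0.pkl","rb"))
def stat(c,x0,y0,x1,y1,zl,zh,lab):
    P=cloud(c)[y0:y1,x0:x1].reshape(-1,3); m=(P[:,2]>zl)&(P[:,2]<zh); Q=P[m]
    if len(Q)<5: print(lab,len(Q));return
    r,sz,a=cv2.minAreaRect(Q[:,:2].astype(np.float32))
    print(lab,len(Q),"mean",Q.mean(0).round(1),"rect",np.round(r,1),np.round(sz,1),round(a,1),"zmax",Q[:,2].max().round(1))
for zl,zh in((8,30),(28,40),(40,70)):
  stat(T,272,258,298,288,zl,zh,"T tooth"); stat(S,292,218,322,254,zl,zh,"S tooth")
for zl,zh in((2,12),(30,75),(50,75)):
  stat(T,184,172,222,206,zl,zh,"T lamp"); stat(S,384,222,418,260,zl,zh,"S lamp")
  stat(T,284,190,318,230,zl,zh,"T cam"); stat(S,316,248,350,290,zl,zh,"S cam")
for zl,zh in((30,45),(60,90)):
  stat(T,370,205,440,280,zl,zh,"T box"); stat(S,205,268,272,330,zl,zh,"S box")
stat(T,350,285,372,308,10,40,"bur");stat(T,400,295,448,340,6,40,"dish");stat(T,365,130,400,170,50,90,"cup")
stat(T,235,245,262,270,20,70,"purple")
E
```

```text
T tooth 20 mean [432.5  79.5  25.8] rect [434.6  80.7] [44.8 39.8] 11.4 zmax 30.0
S tooth 110 mean [443.8  68.8  19.2] rect [445.   69.6] [48.  27.1] 56.3 zmax 29.9
T tooth 137 mean [433.5  77.4  33.6] rect [435.   78.5] [44.  31.9] 23.1 zmax 40.0
S tooth 93 mean [439.8  73.4  32.7] rect [434.4  75.9] [43.3 31.8] 21.7 zmax 37.9
T tooth 154 mean [434.8  78.2  54.7] rect [436.2  79. ] [36.6 27.6] 17.8 zmax 61.7
S tooth 89 mean [437.6  73.8  52.3] rect [435.2  77.2] [25.7 28.1] 5.9 zmax 60.7
T lamp 296 mean [616.9 267.7   6.1] rect [621.5 270.3] [76.5 84.4] 1.5 zmax 12.0
S lamp 205 mean [612.4 267.8   7.8] rect [587.8 297.3] [ 94.9 161.3] 40.1 zmax 12.0
T cam 270 mean [571.5  48.9   5.2] rect [578.8  46.8] [89.8 75. ] 1.4 zmax 11.9
S cam 214 mean [576.5  48.6   7.1] rect [553.5  67.5] [ 88.1 153.8] 46.7 zmax 12.0
T lamp 346 mean [615.2 263.5  62.7] rect [616.6 264. ] [54.3 30.2] 79.0 zmax 74.9
S lamp 224 mean [619.5 257.4  58.2] rect [616.  261.5] [55.3 30.1] 80.6 zmax 69.4
T cam 428 mean [578.5  46.1  67. ] rect [580.7  48.9] [50.9 44.8] 80.8 zmax 74.9
S cam 382 mean [583.9  38.1  60.3
[... 352 characters left out ...]
 45.9] 78.6 zmax 72.9
T box 1625 mean [ 503.1 -188.8   39.5] rect [ 504.1 -190.5] [ 99.9 101.3] 23.0 zmax 45.0
S box 1090 mean [ 513.3 -197.1   38.9] rect [ 503.2 -191.4] [101.2 102.1] 23.3 zmax 44.9
T box 152 mean [ 503.1 -189.1   78.3] rect [ 504.3 -189.9] [41.2 15. ] 58.2 zmax 88.6
S box 176 mean [ 505.6 -193.1   74.1] rect [ 504.2 -192.3] [42.  17.6] 60.5 zmax 82.9
bur 233 mean [387.8 -87.4  16.9] rect [387.4 -90.2] [39.  33.7] 83.8 zmax 31.3
dish 842 mean [ 341.8 -239.7   11.7] rect [ 342.4 -241.1] [97.4 88.2] 2.0 zmax 22.4
cup 273 mean [ 713.4 -131.3   67.5] rect [ 708.6 -128.5] [60.4 60.1] 63.8 zmax 81.2
purple 299 mean [467.7 163.2  43.7] rect [468.7 164.6] [32.6 43.9] 22.8 zmax 62.4
```

```bash
cat >> h.py <<'E'
def tool():
    o=get_obs(); return np.array(o["tool_pos"]),Rn.from_euler("xyz",o["tcp_rot"]).as_matrix(),o
def jaw(yaw):
    x=np.array([0,0,-1.]); z=np.array([np.cos(yaw),np.sin(yaw),0]); return np.stack([x,np.cross(z,x),z],1)
def go(p,yaw):
    q,R,o=tool(); 
    # choose the nearest of the equivalent jaw yaws unless given
    G=jaw(yaw); w=Rn.from_matrix(R.T@G).as_rotvec(); t=R.T@(np.array(p)-q)/10
    print("t[cm]",t.round(2),"w",w.round(3))
def st():
    q,R,o=tool(); print("t",round(o["time"],2),"pos",q.round(1),"jawyaw",round(float(np.arctan2(R[1,2],R[0,2])),3),"tilt",R[:,0].round(3),"F",np.round(o["contact_force"],1),"M",np.round(o["moment"],2),"w",round(o["grip_width"],1),"q",np.round(o["joint_positions"],2))
E
python3 - <<'E'
from h import *
import pickle
st()
go([434.8,77.3,150],.391);go([434.8,77.3,150],.391+np.pi)
S=pickle.load(open("scene0.pkl","rb"))
for n,(x,y) in dict(Ll=(540,280),Lb=(593,333),Lr=(662,297),Cl=(204,420),Cb=(255,481),Cr=(332,440)).items():
    print(n,ray(S,280+x/5,190+y/5,2).round(1))
# expected foot corners
u=np.array([.165,.986]);v=np.array([.986,-.165])
for n,c in (("L",(616.6,262.8)),("C",(580,45.5))):
    print(n,[(np.array(c)+25*a*u+25*b*v).round(0) for a in(-1,1) for b in (-1,1)])
E
```

```text
t 0.1 pos [ 198.4 -485.7  226.1] jawyaw -1.183 tilt [-0.     0.001 -1.   ] F [0.4 0.1 0.4] M [ 0.05 -0.02 -0.03] w 91.9 q [-1.33  0.34  1.52 -0.    1.28 -0.15]
t[cm] [  7.68  43.17 -43.17] w [-1.574e+00 -1.000e-03 -1.000e-03]
t[cm] [  7.68  43.17 -43.17] w [ 1.568e+00 -1.000e-03  1.000e-03]
Ll [588.  246.1   2. ]
Lb [635.6 237.1   2. ]
Lr [640.6 288.7   2. ]
Cl [550.4  29.4   2. ]
Cb [599.2  21.5   2. ]
Cr [603.3  71.5   2. ]
L [array([588., 242.]), array([637., 234.]), array([596., 292.]), array([645., 283.])]
C [array([551.,  25.]), array([601.,  17.]), array([559.,  74.]), array([609.,  66.])]
```

```bash
python3 - <<'E'
from h import *
import pickle
for nm,bx in (("scene",dict(L=(384,236,418,262),C=(316,262,352,292))),("top",dict(L=(184,172,222,206),C=(284,190,318,230)))):
    c=pickle.load(open(nm+"0.pkl","rb")); P=cloud(c); g=cv2.cvtColor(c["frame"],cv2.COLOR_RGB2GRAY)
    for k,(x0,y0,x1,y1) in bx.items():
        Q=P[y0:y1,x0:x1].reshape(-1,3); d=g[y0:y1,x0:x1].reshape(-1)
        m=(d<60)&(Q[:,2]>3.5)&(Q[:,2]<14); print(nm,k,m.sum(),np.percentile(Q[m,2],[10,50,90]).round(1))
        r=cv2.minAreaRect(Q[m,:2].astype(np.float32)); print(np.round(r[0],1),np.round(r[1],1),round(r[2],1), Q[m,:2].min(0).round(),Q[m,:2].max(0).round())
E
```

```text
scene L 93 [ 5.2 10.3 12.8]
[617.3 258.8] [49.1 48.7] 78.5 [589. 235.] [643. 285.]
scene C 109 [ 5.4 10.2 12.6]
[580.3  44.1] [46.8 49. ] 80.8 [553.  19.] [607.  64.]
top L 123 [ 7.4 10.9 13.3]
[614.  264.6] [48.1 42.8] 79.6 [590. 239.] [631. 292.]
top C 63 [ 7.8 11.2 13.6]
[571.4  58.1] [57.6 31.4] 32.5 [554.  32.] [603.  73.]
```

```bash
python3 -m creep '[{"tx":6,"ty":43.17,"tz":-43.17,"wx":-1.574,"gripper":-1},{"tx":6,"ty":43.17,"tz":-43.17,"wx":-1.574,"gripper":-1},{"tx":6,"ty":43.17,"tz":-43.17,"wx":-1.574,"gripper":-1},{"tx":6,"ty":43.17,"tz":-43.17,"wx":-1.574,"gripper":-1},{"tx":6,"ty":43.17,"tz":-43.17,"wx":-1.574,"gripper":-1},{"tx":6,"ty":43.17,"tz":-43.17,"wx":-1.574,"gripper":-1},{"tx":6,"ty":43.17,"tz":-43.17,"wx":-1.574,"gripper":-1},{"tx":6,"ty":43.17,"tz":-43.17,"wx":-1.574,"gripper":-1}]'; python3 -c "
from h import *
st();go([434.8,77.3,110],.391)"
```

```text
t 0.1 pos [ 198.4 -485.7  226.1] jawyaw -1.183 tilt [-0.     0.001 -1.   ] F [0.4 0.1 0.4] M [ 0.05 -0.02 -0.03] w 91.9 q [-1.33  0.34  1.52 -0.    1.28 -0.15]
t[cm] [ 11.68  43.17 -43.17] w [-1.574e+00 -1.000e-03 -1.000e-03]validation failed for argument at $[0]...
```

```bash
python3 -m creep '[{"tx":6,"ty":43.2,"tz":-43.2,"wx":-1.574,"wy":0,"wz":0,"gripper":-1},{"tx":6,"ty":43.2,"tz":-43.2,"wx":-1.574,"wy":0,"wz":0,"gripper":-1},{"tx":6,"ty":43.2,"tz":-43.2,"wx":-1.574,"wy":0,"wz":0,"gripper":-1},{"tx":6,"ty":43.2,"tz":-43.2,"wx":-1.574,"wy":0,"wz":0,"gripper":-1},{"tx":6,"ty":43.2,"tz":-43.2,"wx":-1.574,"wy":0,"wz":0,"gripper":-1},{"tx":6,"ty":43.2,"tz":-43.2,"wx":-1.574,"wy":0,"wz":0,"gripper":-1},{"tx":6,"ty":43.2,"tz":-43.2,"wx":-1.574,"wy":0,"wz":0,"gripper":-1},{"tx":6,"ty":43.2,"tz":-43.2,"wx":-1.574,"wy":0,"wz":0,"gripper":-1}]'; python3 -c "
from h import *
st();go([434.8,77.3,110],.391)"
```

```text
time: 0.77
tool_pos: [327.1, -178.2, 193.9]
tcp_rot: [-0.327, 1.571, -0.505]
contact_force: [2.1, -0.2, -0.4]
grip_width: 92.0
t 0.77 pos [ 327.1 -178.2  193.9] jawyaw -0.177 tilt [ 0. -0. -1.] F [ 2.1 -0.2 -0.4] M [ 0.03 -0.17  0.03] w 92.0 q [-0.71  0.1   1.95  0.    1.1  -0.53]
t[cm] [ 8.39 27.05  6.09] w [-0.568  0.     0.   ]
```

```bash
python3 -m creep '[{"tx":8.4,"ty":27,"tz":6.1,"wx":-0.57,"wy":0,"wz":0,"gripper":-1},{"tx":8.4,"ty":27,"tz":6.1,"wx":-0.57,"wy":0,"wz":0,"gripper":-1},{"tx":8.4,"ty":27,"tz":6.1,"wx":-0.57,"wy":0,"wz":0,"gripper":-1},{"tx":8.4,"ty":27,"tz":6.1,"wx":-0.57,"wy":0,"wz":0,"gripper":-1},{"tx":8.4,"ty":27,"tz":6.1,"wx":-0.57,"wy":0,"wz":0,"gripper":-1},{"tx":8.4,"ty":27,"tz":6.1,"wx":-0.57,"wy":0,"wz":0,"gripper":-1},{"tx":8.4,"ty":27,"tz":6.1,"wx":-0.57,"wy":0,"wz":0,"gripper":-1},{"tx":8.4,"ty":27,"tz":6.1,"wx":-0.57,"wy":0,"wz":0,"gripper":-1}]'; sleep 0; python3 -m creep '[{"tx":0,"ty":0,"tz":0,"wx":0,"wy":0,"wz":0,"gripper":-1},{"tx":0,"ty":0,"tz":0,"wx":0,"wy":0,"wz":0,"gripper":-1}]'; python3 - <<'E'
from h import *
st();go([434.8,77.3,4],.391)
c=capture("scene");save(c,"s1");cv2.imwrite("pics/s1c.png",cv2.resize(c["frame"][170:300,230:410,::-1],None,fx=4,fy=4))
E
```

```text
time: 1.43
tool_pos: [436.8, 79.3, 108.2]
tcp_rot: [2.014, 1.569, 2.406]
contact_force: [-0.9, 0.2, -0.0]
grip_width: 91.4
time: 1.6
tool_pos: [435.6, 74.2, 109.8]
tcp_rot: [3.054, 1.57, -2.842]
contact_force: [0.1, 0.5, 0.3]
grip_width: 92.2
t 1.6 pos [435.6  74.2 109.8] jawyaw 0.388 tilt [-0.001 -0.    -1.   ] F [0.1 0.5 0.3] M [ 0.03 -0.13 -0.05] w 92.2 q [-0.    0.34  1.91 -0.    0.9  -0.39]
t[cm] [10.58  0.32  0.06] w [-0.003 -0.001 -0.   ]
```

View pics/s1c.png

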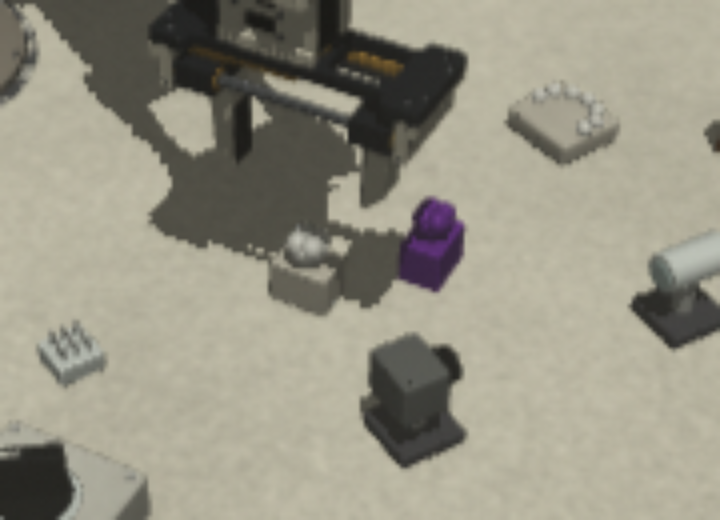

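```bash
python3 -m creep '[{"tx":3.5,"ty":0.3,"tz":0,"wx":0,"wy":0,"wz":0,"gripper":-1},{"tx":6.5,"ty":0.3,"tz":0,"wx":0,"wy":0,"wz":0,"gripper":-1},{"tx":8.5,"ty":0.3,"tz":0,"wx":0,"wy":0,"wz":0,"gripper":-1},{"tx":9.8,"ty":0.3,"tz":0,"wx":0,"wy":0,"wz":0,"gripper":-1},{"tx":10.5,"ty":0.3,"tz":0,"wx":0,"wy":0,"wz":0,"gripper":-1},{"tx":10.5,"ty":0.3,"tz":0,"wx":0,"wy":0,"wz":0,"gripper":-1},{"tx":10.5,"ty":0.3,"tz":0,"wx":0,"wy":0,"wz":0,"gripper":-1}]'; python3 - <<'E'
from h import *
st()
for n in("scene","top"):
    c=capture(n);save(c,n+"2")
    p=[int(v) for v in proj(c,[435,77,20])]
    cv2.imwrite("pics/%s2c.png"%n,cv2.resize(c["frame"][p[1]-50:p[1]+50,p[0]-60:p[0]+60,::-1],None,fx=5,fy=5))
E
```

```text
time: 2.23
tool_pos: [435.3, 76.2, 5.7]
tcp_rot: [-0.599, 1.57, -0.214]
contact_force: [-0.9, 0.0, 0.4]
grip_width: 92.0
t 2.23 pos [435.3  76.2   5.7] jawyaw 0.385 tilt [ 0.001 -0.    -1.   ] F [-0.9  0.   0.4] M [-0.03 -0.16  0.04] w 92.0 q [-0.    0.53  2.   -0.    0.61 -0.39]
```

View pics/scene2c.png

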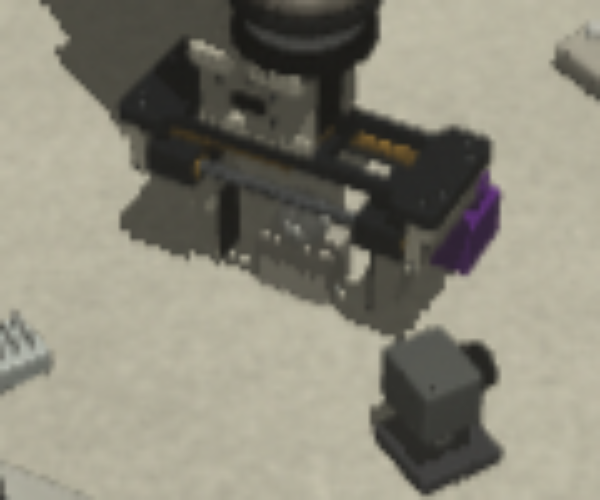

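The tooth block sits between the fingers (crop about (290,260)) and the purple one is clear. Closing.

```bash
python3 -m creep '[{"tx":0,"ty":0,"tz":0,"wx":0,"wy":0,"wz":0,"gripper":1},{"tx":0,"ty":0,"tz":0,"wx":0,"wy":0,"wz":0,"gripper":1},{"tx":0,"ty":0,"tz":0,"wx":0,"wy":0,"wz":0,"gripper":1},{"tx":0,"ty":0,"tz":0,"wx":0,"wy":0,"wz":0,"gripper":1},{"tx":0,"ty":0,"tz":0,"wx":0,"wy":0,"wz":0,"gripper":1},{"tx":0,"ty":0,"tz":0,"wx":0,"wy":0,"wz":0,"gripper":1},{"tx":0,"ty":0,"tz":0,"wx":0,"wy":0,"wz":0,"gripper":1},{"tx":0,"ty":0,"tz":0,"wx":0,"wy":0,"wz":0,"gripper":1}]'; python3 - <<'E'
from h import *
st();go([435,77,110],.39)
E
```

```text
time: 3.0
tool_pos: [435.0, 77.0, 5.1]
tcp_rot: [-2.372, 1.571, -1.985]
contact_force: [0.5, -0.7, -0.1]
grip_width: 43.7
t 3.0 pos [435.   77.    5.1] jawyaw 0.387 tilt [-0. -0. -1.] F [ 0.5 -0.7 -0.1] M [ 0.04 -0.09 -0.01] w 43.7 q [ 0.    0.53  2.   -0.    0.61 -0.39]
t[cm] [-10.49  -0.     0.  ] w [-0.003 -0.     0.   ]
```

```bash
python3 -m creep '[{"tx":-2,"ty":0,"tz":0,"wx":0,"wy":0,"wz":0,"gripper":1},{"tx":-5,"ty":0,"tz":0,"wx":0,"wy":0,"wz":0,"gripper":1},{"tx":-8,"ty":0,"tz":0,"wx":0,"wy":0,"wz":0,"gripper":1},{"tx":-10.5,"ty":0,"tz":0,"wx":0,"wy":0,"wz":0,"gripper":1},{"tx":-10.5,"ty":0,"tz":0,"wx":0,"wy":0,"wz":0,"gripper":1},{"tx":-10.5,"ty":0,"tz":0,"wx":0,"wy":0,"wz":0,"gripper":1}]'; python3 - <<'E'
from h import *
st();go([598.3,153.8,110],-.167)
E
```

```text
time: 3.5
tool_pos: [435.7, 77.0, 111.0]
tcp_rot: [-0.422, 1.568, -0.035]
contact_force: [0.4, 0.2, -1.4]
grip_width: 43.6
t 3.5 pos [435.7  77.  111. ] jawyaw 0.387 tilt [ 0.003 -0.    -1.   ] F [ 0.4  0.2 -1.4] M [-0.05 -0.12  0.02] w 43.6 q [ 0.    0.33  1.91 -0.    0.9  -0.39]
t[cm] [ 0.15  0.97 17.96] w [0.554 0.003 0.   ]
```

```bash
python3 -m creep '[{"tx":0,"ty":0.2,"tz":3,"wx":0.08,"wy":0,"wz":0,"gripper":1},{"tx":0,"ty":0.4,"tz":6,"wx":0.16,"wy":0,"wz":0,"gripper":1},{"tx":0,"ty":0.6,"tz":9,"wx":0.24,"wy":0,"wz":0,"gripper":1},{"tx":0,"ty":0.8,"tz":12,"wx":0.32,"wy":0,"wz":0,"gripper":1},{"tx":0,"ty":1,"tz":15,"wx":0.4,"wy":0,"wz":0,"gripper":1},{"tx":0,"ty":1,"tz":17,"wx":0.48,"wy":0,"wz":0,"gripper":1},{"tx":0,"ty":1,"tz":18,"wx":0.554,"wy":0,"wz":0,"gripper":1},{"tx":0,"ty":1,"tz":18,"wx":0.554,"wy":0,"wz":0,"gripper":1}]';python3 -m creep '[{"tx":0,"ty":0,"tz":0,"wx":0,"wy":0,"wz":0,"gripper":1},{"tx":0,"ty":0,"tz":0,"wx":0,"wy":0,"wz":0,"gripper":1}]'; python3 - <<'E'
from h import *
st();go([598.3,153.8,7],-.167)
import pickle
for n in("scene","top"):
    c=capture(n);save(c,n+"3");pickle.dump(c,open(n+"3.pkl","wb"))
    p=[int(v) for v in proj(c,[598,154,60])]
    cv2.imwrite("pics/%s3c.png"%n,cv2.resize(c["frame"][p[1]-55:p[1]+55,p[0]-75:p[0]+75,::-1],None,fx=5,fy=5))
E
```

```text
time: 4.17
tool_pos: [598.5, 154.8, 107.4]
tcp_rot: [-2.864, 1.568, -3.033]
contact_force: [-1.0, -0.2, -0.8]
grip_width: 44.3
time: 4.33
tool_pos: [596.4, 153.8, 108.7]
tcp_rot: [-2.79, 1.568, -2.955]
contact_force: [0.5, -0.2, -0.3]
grip_width: 44.0
t 4.33 pos [596.4 153.8 108.7] jawyaw -0.165 tilt [-0.003 -0.001 -1.   ] F [ 0.5 -0.2 -0.3] M [-0.03 -0.08 -0.03] w 44.0 q [ 0.13  0.62  1.41 -0.    1.12  0.29]
t[cm] [10.17  0.04  0.22] w [ 0.002 -0.003  0.001]
```

View pics/scene3c.png

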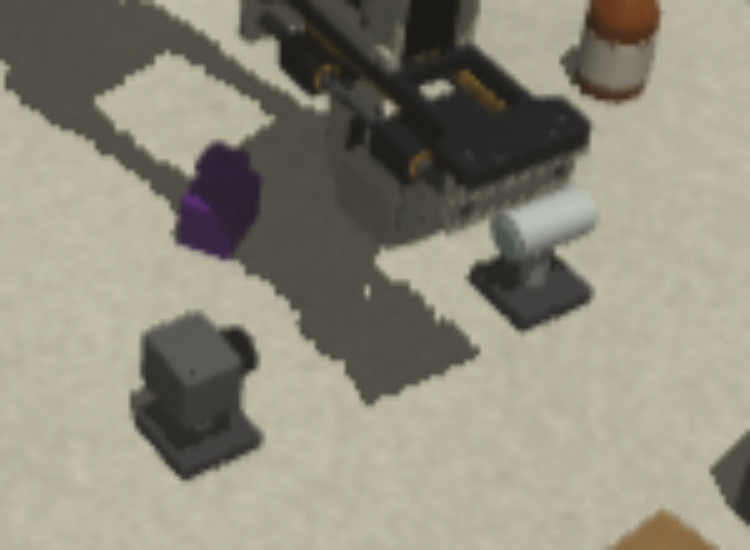

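View pics/top3c.png

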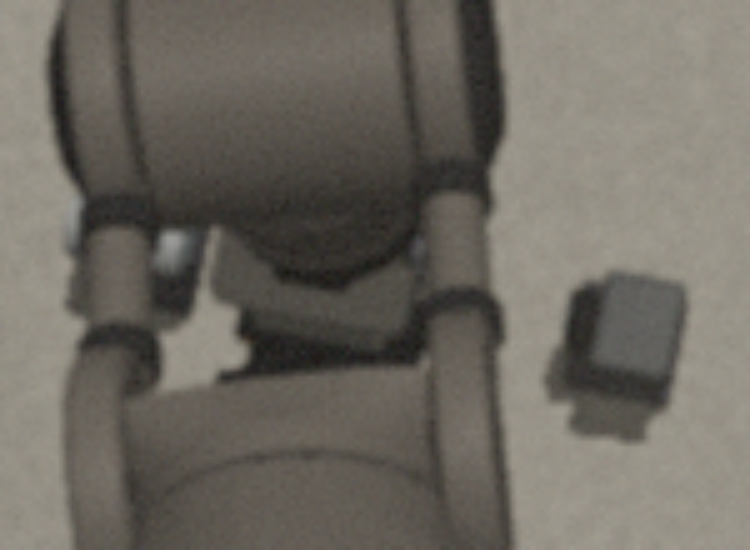

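```bash
python3 -m creep '[{"tx":3,"ty":0,"tz":0.1,"wx":0,"wy":0,"wz":0,"gripper":1},{"tx":6,"ty":0,"tz":0.2,"wx":0,"wy":0,"wz":0,"gripper":1},{"tx":8.5,"ty":0,"tz":0.2,"wx":0,"wy":0,"wz":0,"gripper":1},{"tx":9.5,"ty":0,"tz":0.2,"wx":0,"wy":0,"wz":0,"gripper":1},{"tx":10,"ty":0,"tz":0.2,"wx":0,"wy":0,"wz":0,"gripper":1},{"tx":10,"ty":0,"tz":0.2,"wx":0,"wy":0,"wz":0,"gripper":1},{"tx":10,"ty":0,"tz":0.2,"wx":0,"wy":0,"wz":0,"gripper":1},{"tx":10,"ty":0,"tz":0.2,"wx":0,"wy":0,"wz":0,"gripper":1}]'; python3 - <<'E'
from h import *
st();go([598.3,153.8,5.5],-.167)
import pickle
for n in("scene",):
    c=capture(n);save(c,n+"4");pickle.dump(c,open(n+"4.pkl","wb"))
    p=[int(v) for v in proj(c,[598,154,30])]
    cv2.imwrite("pics/%s4c.png"%n,cv2.resize(c["frame"][p[1]-50:p[1]+50,p[0]-65:p[0]+65,::-1],None,fx=6,fy=6))
st()
E
```

```text
time: 5.1
tool_pos: [601.0, 154.0, 11.9]
tcp_rot: [0.259, 1.568, 0.092]
contact_force: [0.2, 0.2, -0.4]
grip_width: 44.1
t 5.1 pos [601.  154.   11.9] jawyaw -0.167 tilt [ 0.003  0.    -1.   ] F [ 0.2  0.2 -0.4] M [-0.03 -0.07 -0.05] w 44.1 q [ 0.13  0.74  1.48 -0.    0.92  0.29]
t[cm] [ 0.64 -0.06 -0.27] w [ 0.     0.003 -0.001]
t 5.15 pos [600.9 154.   11.8] jawyaw -0.167 tilt [ 0.003  0.    -1.   ] F [-0.4  0.4 -1. ] M [-0.06 -0.15  0.02] w 43.9 q [ 0.13  0.74  1.48 -0.    0.92  0.29]
```

View pics/scene4c.png

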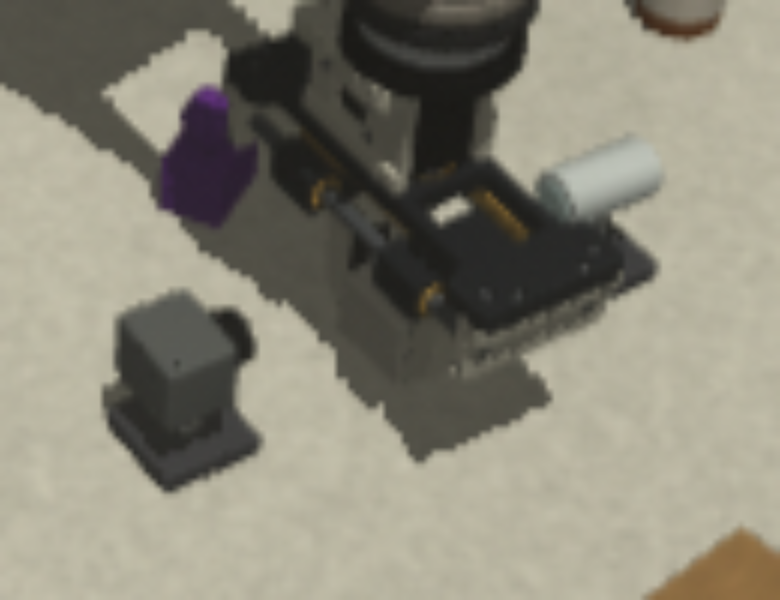

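```bash
python3 -m creep '[{"tx":0.2,"ty":0,"tz":-0.25,"wx":0,"wy":0,"wz":0,"gripper":1},{"tx":0.4,"ty":0,"tz":-0.25,"wx":0,"wy":0,"wz":0,"gripper":1},{"tx":0.5,"ty":0,"tz":-0.25,"wx":0,"wy":0,"wz":0,"gripper":1},{"tx":0.5,"ty":0,"tz":-0.25,"wx":0,"wy":0,"wz":0,"gripper":1},{"tx":0.5,"ty":0,"tz":-0.25,"wx":0,"wy":0,"wz":0,"gripper":1}]'; python3 - <<'E'
from h import *
st();go([598.3,153.8,5.5],-.167)
E
```

```text
time: 5.57
tool_pos: [597.4, 154.3, 5.1]
tcp_rot: [-2.242, 1.571, -2.409]
contact_force: [0.0, -0.4, -0.4]
grip_width: 43.5
t 5.57 pos [597.4 154.3   5.1] jawyaw -0.167 tilt [-0. -0. -1.] F [ 0.  -0.4 -0.4] M [ 0.04 -0.02 -0.01] w 43.5 q [ 0.13  0.75  1.49 -0.    0.9   0.3 ]
t[cm] [-0.04 -0.03  0.1 ] w [ 0. -0.  0.]
```

```bash
python3 -m creep '[{"tx":0.0,"ty":0,"tz":0.05,"wx":0,"wy":0,"wz":0,"gripper":1},{"tx":0.0,"ty":0,"tz":0.05,"wx":0,"wy":0,"wz":0,"gripper":1},{"tx":0.0,"ty":0,"tz":0.05,"wx":0,"wy":0,"wz":0,"gripper":1},{"tx":0.0,"ty":0,"tz":0.05,"wx":0,"wy":0,"wz":0,"gripper":1}]'; python3 - <<'E'
from h import *
st();go([598.3,153.8,5],-.167)
E
```

```text
time: 5.9
tool_pos: [598.0, 154.2, 5.2]
tcp_rot: [-0.131, 1.571, -0.298]
contact_force: [0.1, 0.9, -0.1]
grip_width: 44.0
t 5.9 pos [598.  154.2   5.2] jawyaw -0.167 tilt [ 0. -0. -1.] F [ 0.1  0.9 -0.1] M [ 0.03 -0.1  -0.  ] w 44.0 q [ 0.13  0.75  1.49 -0.    0.9   0.3 ]
t[cm] [ 0.02 -0.03  0.03] w [-0.  0.  0.]
```

Positioned; release (opening gradually) and settle.

```bash
python3 -m creep '[{"tx":0.03,"ty":0,"tz":0,"wx":0,"wy":0,"wz":0,"gripper":1},{"tx":0.03,"ty":0,"tz":0,"wx":0,"wy":0,"wz":0,"gripper":1},{"tx":0.03,"ty":0,"tz":0,"wx":0,"wy":0,"wz":0,"gripper":-0.2},{"tx":0.03,"ty":0,"tz":0,"wx":0,"wy":0,"wz":0,"gripper":-0.4},{"tx":0.03,"ty":0,"tz":0,"wx":0,"wy":0,"wz":0,"gripper":-0.7},{"tx":0.03,"ty":0,"tz":0,"wx":0,"wy":0,"wz":0,"gripper":-1},{"tx":0.03,"ty":0,"tz":0,"wx":0,"wy":0,"wz":0,"gripper":-1},{"tx":0.03,"ty":0,"tz":0,"wx":0,"wy":0,"wz":0,"gripper":-1}]'; python3 - <<'E'
from h import *
st()
E
```

```text
time: 6.57
tool_pos: [597.9, 154.2, 4.7]
tcp_rot: [-1.628, 1.571, -1.795]
contact_force: [0.6, -0.2, 0.3]
grip_width: 79.2
t 6.57 pos [597.9 154.2   4.7] jawyaw -0.167 tilt [-0. -0. -1.] F [ 0.6 -0.2  0.3] M [-0.01 -0.07  0.04] w 79.2 q [ 0.13  0.75  1.49 -0.    0.9   0.3 ]
```

Lift up and out, far enough toward the dial to see the tooth.

```bash
python3 -m creep '[{"tx":0,"ty":0,"tz":0,"wx":0,"wy":0,"wz":0,"gripper":-1},{"tx":-1.5,"ty":0,"tz":0,"wx":0,"wy":0,"wz":0,"gripper":-1},{"tx":-4,"ty":0,"tz":0,"wx":0,"wy":0,"wz":0,"gripper":-1},{"tx":-7,"ty":0,"tz":0,"wx":0,"wy":0,"wz":0,"gripper":-1},{"tx":-10,"ty":0,"tz":0,"wx":0,"wy":0,"wz":0,"gripper":-1},{"tx":-13,"ty":0,"tz":0,"wx":0,"wy":0,"wz":0,"gripper":-1},{"tx":-15,"ty":0,"tz":0,"wx":0,"wy":0,"wz":0,"gripper":-1},{"tx":-15,"ty":0,"tz":0,"wx":0,"wy":0,"wz":0,"gripper":-1}]'; python3 - <<'E'
from h import *
st();go([504,-191,150],-.533)
E
```

```text
time: 7.23
tool_pos: [600.4, 154.6, 160.3]
tcp_rot: [0.291, 1.561, 0.124]
contact_force: [0.1, 0.0, 0.4]
grip_width: 92.2
t 7.23 pos [600.4 154.6 160.3] jawyaw -0.167 tilt [ 0.009  0.001 -1.   ] F [0.1 0.  0.4] M [-0.01 -0.11 -0.04] w 92.2 q [ 0.13  0.56  1.35 -0.    1.22  0.3 ]
t[cm] [  0.9  -35.68  -3.77] w [ 0.366  0.008 -0.004]
```

```bash
python3 -m creep '[{"tx":0.5,"ty":-35.6,"tz":-3.8,"wx":0.366,"wy":0,"wz":0,"gripper":-1},{"tx":0.5,"ty":-35.6,"tz":-3.8,"wx":0.366,"wy":0,"wz":0,"gripper":-1},{"tx":0.5,"ty":-35.6,"tz":-3.8,"wx":0.366,"wy":0,"wz":0,"gripper":-1},{"tx":0.5,"ty":-35.6,"tz":-3.8,"wx":0.366,"wy":0,"wz":0,"gripper":-1},{"tx":0.5,"ty":-35.6,"tz":-3.8,"wx":0.366,"wy":0,"wz":0,"gripper":-1},{"tx":0.5,"ty":-35.6,"tz":-3.8,"wx":0.366,"wy":0,"wz":0,"gripper":-1},{"tx":0.5,"ty":-35.6,"tz":-3.8,"wx":0.366,"wy":0,"wz":0,"gripper":-1},{"tx":0.5,"ty":-35.6,"tz":-3.8,"wx":0.366,"wy":0,"wz":0,"gripper":-1}]'; python3 -m creep '[{"tx":0,"ty":0,"tz":0,"wx":0,"wy":0,"wz":0,"gripper":-1},{"tx":0,"ty":0,"tz":0,"wx":0,"wy":0,"wz":0,"gripper":-1},{"tx":0,"ty":0,"tz":0,"wx":0,"wy":0,"wz":0,"gripper":-1}]';python3 - <<'E'
from h import *
st();go([504,-191,100],-.533)
import pickle
for n in("scene","top"):
    c=capture(n);save(c,n+"5");pickle.dump(c,open(n+"5.pkl","wb"))
    P=cloud(c).reshape(-1,3)
    for lab,ctr,zl,zh in(("block",(598.3,153.8),27,40),("crown",(598.3,153.8),40,70),("lamp",(616,263),45,75),("cam",(580,48),45,75)):
        m=(np.hypot(P[:,0]-ctr[0],P[:,1]-ctr[1])<45)&(P[:,2]>zl)&(P[:,2]<zh)
        if m.sum()<5: print(n,lab,m.sum()); continue
        r=cv2.minAreaRect(P[m,:2].astype(np.float32)); print(n,lab,m.sum(),np.round(r[0],1),np.round(r[1],1),round(r[2],1))
s=pickle.load(open("scene5.pkl","rb"))["frame"];t=pickle.load(open("top5.pkl","rb"))["frame"]
cv2.imwrite("pics/v5.png",np.hstack([cv2.resize(s[190:290,300:430,::-1],None,fx=3,fy=3),cv2.resize(t[160:260,190:320,::-1],None,fx=3,fy=3)]))
E
```

```text
time: 7.9
tool_pos: [506.7, -168.3, 149.6]
tcp_rot: [-3.046, 1.57, 2.704]
contact_force: [1.7, -1.0, 0.5]
grip_width: 92.1
time: 8.15
tool_pos: [507.7, -166.3, 149.7]
tcp_rot: [2.839, 1.57, 2.305]
contact_force: [0.1, 0.3, -0.3]
grip_width: 91.7
t 8.15 pos [ 507.7 -166.3  149.7] jawyaw -0.534 tilt [-0.001  0.001 -1.   ] F [ 0.1  0.3 -0.3] M [-0.01 -0.07  0.01] w 91.7 q [-0.46  0.43  1.61  0.    1.1   0.07]
t[cm] [ 4.96 -2.31  0.94] w [-0.001 -0.001 -0.   ]
scene block 114 [598.3 153.8] [32.5 45. ] 79.0
scene crown 96 [598.2 152.4] [27.2 28.3] 72.6
scene lamp 207 [615.2 261.2] [54.6 30. ] 78.5
scene cam 334 [580.   46.6] [52.7 45.7] 80.7
top block 141 [598.4 155.4] [32.1 44.7] 80.4
top crown 146 [598.8 155.5] [28.4 26.7] 4.2
top lamp 345 [616.5 264. ] [54.8 30.1] 79.1
top cam 424 [580.8  49.1] [51.1 45.2] 80.2
```

View pics/v5.png

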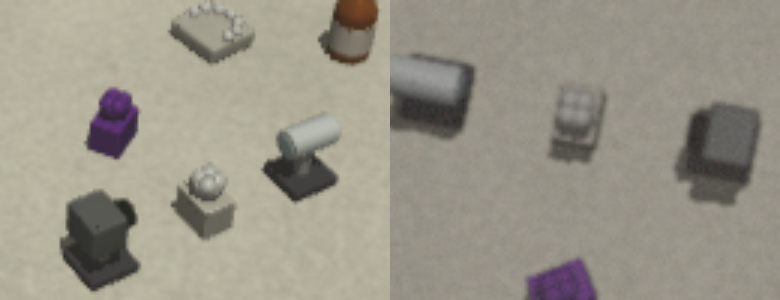

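View pics/scene5.png

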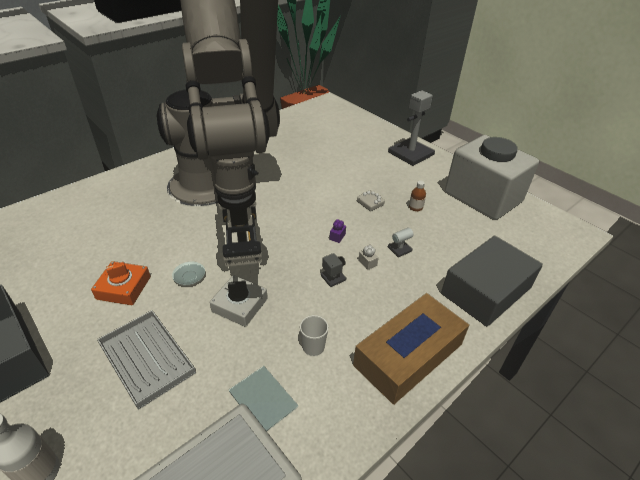

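```bash
python3 -m creep '[{"tx":2,"ty":-2.3,"tz":0.9,"wx":0.02,"wy":0,"wz":0,"gripper":-1},{"tx":4,"ty":-2.3,"tz":0.9,"wx":0.02,"wy":0,"wz":0,"gripper":-1},{"tx":5,"ty":-2.3,"tz":0.9,"wx":0.02,"wy":0,"wz":0,"gripper":-1},{"tx":5,"ty":-2.3,"tz":0.9,"wx":0.02,"wy":0,"wz":0,"gripper":-1},{"tx":5,"ty":-2.3,"tz":0.9,"wx":0.02,"wy":0,"wz":0,"gripper":-1},{"tx":5,"ty":-2.3,"tz":0.9,"wx":0.02,"wy":0,"wz":0,"gripper":-1}]';python3 - <<'E'
from h import *
st();go([504,-191,52],-.553)
E
```

```text
time: 8.75
tool_pos: [504.8, -190.4, 101.0]
tcp_rot: [0.07, 1.57, -0.482]
contact_force: [0.1, 0.1, -0.2]
grip_width: 92.0
t 8.75 pos [ 504.8 -190.4  101. ] jawyaw -0.551 tilt [ 0.001 -0.001 -1.   ] F [ 0.1  0.1 -0.2] M [-0.03 -0.06  0.  ] w 92.0 q [-0.5   0.5   1.65  0.    0.99  0.05]
t[cm] [ 4.9  -0.09 -0.04] w [ 0.002  0.001 -0.   ]
```

```bash
python3 -m creep '[{"tx":2,"ty":-0.1,"tz":0,"wx":0,"wy":0,"wz":0,"gripper":-1},{"tx":3.5,"ty":-0.1,"tz":0,"wx":0,"wy":0,"wz":0,"gripper":-1},{"tx":4.3,"ty":-0.1,"tz":0,"wx":0,"wy":0,"wz":0,"gripper":-1},{"tx":4.8,"ty":-0.1,"tz":0,"wx":0,"wy":0,"wz":0,"gripper":-0.6},{"tx":4.8,"ty":-0.1,"tz":0,"wx":0,"wy":0,"wz":0,"gripper":-0.2},{"tx":4.8,"ty":-0.1,"tz":0,"wx":0,"wy":0,"wz":0,"gripper":0}]';python3 - <<'E'
from h import *
st();go([504,-191,52],-.553)
import pickle
for n in("scene","top"):
    c=capture(n);save(c,n+"6");pickle.dump(c,open(n+"6.pkl","wb"))
s=pickle.load(open("scene6.pkl","rb"))["frame"]
cv2.imwrite("pics/v6.png",cv2.resize(s[230:340,170:290,::-1],None,fx=5,fy=5))
E
```

```text
time: 9.25
tool_pos: [504.0, -192.0, 52.8]
tcp_rot: [0.028, 1.57, -0.525]
contact_force: [0.2, 0.4, 0.4]
grip_width: 76.4
t 9.25 pos [ 504.  -192.    52.8] jawyaw -0.553 tilt [ 0.001 -0.001 -1.   ] F [0.2 0.4 0.4] M [-0.   -0.07 -0.02] w 76.4 q [-0.51  0.57  1.7  -0.    0.87  0.05]
t[cm] [ 0.08  0.09 -0.05] w [ 0.     0.001 -0.   ]
```

View pics/v6.png

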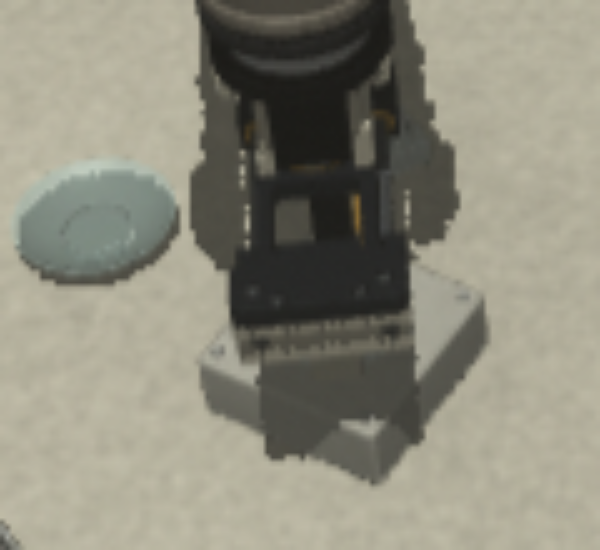

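```bash
python3 -m creep '[{"tx":0,"ty":0.08,"tz":-0.04,"wx":0,"wy":0,"wz":0,"gripper":0.3},{"tx":0,"ty":0.08,"tz":-0.04,"wx":0,"wy":0,"wz":0,"gripper":0.6},{"tx":0,"ty":0.08,"tz":-0.04,"wx":0,"wy":0,"wz":0,"gripper":1},{"tx":0,"ty":0.08,"tz":-0.04,"wx":0,"wy":0,"wz":0,"gripper":1},{"tx":0,"ty":0.08,"tz":-0.04,"wx":0,"wy":0,"wz":0,"gripper":1},{"tx":0,"ty":0.08,"tz":-0.04,"wx":0,"wy":0,"wz":0,"gripper":1},{"tx":0,"ty":0.08,"tz":-0.04,"wx":0,"wy":0,"wz":0,"gripper":1},{"tx":0,"ty":0.08,"tz":-0.04,"wx":0,"wy":0,"wz":0,"gripper":1}]';python3 - <<'E'
from h import *
st()
E
```

```text
time: 10.02
tool_pos: [503.5, -191.1, 52.1]
tcp_rot: [-2.056, 1.571, -2.609]
contact_force: [-0.5, 0.4, 0.1]
grip_width: 15.2
t 10.02 pos [ 503.5 -191.1   52.1] jawyaw -0.553 tilt [-0. -0. -1.] F [-0.5  0.4  0.1] M [-0.02 -0.09  0.  ] w 15.2 q [-0.51  0.57  1.7  -0.    0.87  0.05]
```

```bash
python3 -m creep '[{"tx":0,"ty":0,"tz":0,"wx":0,"wy":0,"wz":0,"gripper":1},{"tx":0,"ty":0,"tz":0,"wx":0.06,"wy":0,"wz":0,"gripper":1},{"tx":0,"ty":0,"tz":0,"wx":0.12,"wy":0,"wz":0,"gripper":1},{"tx":0,"ty":0,"tz":0,"wx":0.18,"wy":0,"wz":0,"gripper":1},{"tx":0,"ty":0,"tz":0,"wx":0.24,"wy":0,"wz":0,"gripper":1},{"tx":0,"ty":0,"tz":0,"wx":0.3,"wy":0,"wz":0,"gripper":1},{"tx":0,"ty":0,"tz":0,"wx":0.3,"wy":0,"wz":0,"gripper":1},{"tx":0,"ty":0,"tz":0,"wx":0.3,"wy":0,"wz":0,"gripper":1}]';python3 -c "
from h import *
st()"; python3 -m creep '[{"tx":0,"ty":0,"tz":0,"wx":0.05,"wy":0,"wz":0,"gripper":1},{"tx":0,"ty":0,"tz":0,"wx":0.1,"wy":0,"wz":0,"gripper":1},{"tx":0,"ty":0,"tz":0,"wx":0.15,"wy":0,"wz":0,"gripper":1},{"tx":0,"ty":0,"tz":0,"wx":0.15,"wy":0,"wz":0,"gripper":1}]';python3 -c "
from h import *
st()"
```

```text
time: 10.68
tool_pos: [503.3, -190.9, 52.2]
tcp_rot: [-2.722, 1.57, 2.71]
contact_force: [-1.3, 1.4, 1.6]
grip_width: 14.0
t 10.68 pos [ 503.3 -190.9   52.2] jawyaw -0.851 tilt [-0.001  0.    -1.   ] F [-1.3  1.4  1.6] M [ 0.14  0.24 -0.03] w 14.0 q [-0.5   0.57  1.7  -0.    0.87  0.35]
time: 11.02
tool_pos: [503.3, -190.9, 52.2]
tcp_rot: [-2.432, 1.57, 2.848]
contact_force: [-1.2, 0.4, 2.4]
grip_width: 13.7
t 11.02 pos [ 503.3 -190.9   52.2] jawyaw -1.003 tilt [-0.001  0.    -1.   ] F [-1.2  0.4  2.4] M [0.16 0.45 0.07] w 13.7 q [-0.5   0.57  1.7  -0.    0.87  0.5 ]
```

```bash
cat > m.py <<'E'
from h import *
q,R,o=tool(); y=float(np.arctan2(R[1,2],R[0,2])); print("angle",round(1.055-(y+np.pi/2),3),"Mz",round(o["moment"][2],3),np.round(o["contact_force"],1),q.round(1))
E
c='python3 -m creep'
$c '[{"tx":0,"ty":0,"tz":0,"wx":0.05,"wy":0,"wz":0,"gripper":1},{"tx":0,"ty":0,"tz":0,"wx":0.05,"wy":0,"wz":0,"gripper":1}]' >/dev/null; python3 m.py
$c '[{"tx":0,"ty":0,"tz":0,"wx":0.05,"wy":0,"wz":0,"gripper":1},{"tx":0,"ty":0,"tz":0,"wx":0.05,"wy":0,"wz":0,"gripper":1}]' >/dev/null; python3 m.py
$c '[{"tx":0,"ty":0,"tz":0,"wx":0.05,"wy":0,"wz":0,"gripper":1},{"tx":0,"ty":0,"tz":0,"wx":0.05,"wy":0,"wz":0,"gripper":1}]' >/dev/null; python3 m.py
$c '[{"tx":0,"ty":0,"tz":0,"wx":0.05,"wy":0,"wz":0,"gripper":1},{"tx":0,"ty":0,"tz":0,"wx":0.05,"wy":0,"wz":0,"gripper":1}]' >/dev/null; python3 m.py
$c '[{"tx":0,"ty":0,"tz":0,"wx":0.05,"wy":0,"wz":0,"gripper":1},{"tx":0,"ty":0,"tz":0,"wx":0.05,"wy":0,"wz":0,"gripper":1}]' >/dev/null; python3 m.py
$c '[{"tx":0,"ty":0,"tz":0,"wx":0.05,"wy":0,"wz":0,"gripper":1},{"tx":0,"ty":0,"tz":0,"wx":0.05,"wy":0,"wz":0,"gripper":1}]' >/dev/null; python3 m.py
```

```text
angle 0.536 Mz 0.052 [-2.7  1.2  2.5] [ 503.3 -190.9   52.2]
angle 0.586 Mz -0.03 [-2.9  1.5  3.1] [ 503.3 -190.9   52.2]
angle 0.636 Mz -0.189 [-2.7  2.7  2.8] [ 503.3 -190.9   52.1]
angle 0.686 Mz -0.05 [-3.9  2.7  3.1] [ 503.2 -190.8   52.2]
angle 0.735 Mz 0.015 [-3.3  2.1  3.6] [ 503.2 -190.8   52.2]
angle 0.785 Mz 0.175 [-3.8  3.2  3.4] [ 503.2 -190.8   52.1]
```

```bash
c='python3 -m creep'
$c '[{"tx":0,"ty":0,"tz":0,"wx":0.05,"wy":0,"wz":0,"gripper":1},{"tx":0,"ty":0,"tz":0,"wx":0.05,"wy":0,"wz":0,"gripper":1}]' >/dev/null; python3 m.py
$c '[{"tx":0,"ty":0,"tz":0,"wx":0.05,"wy":0,"wz":0,"gripper":1},{"tx":0,"ty":0,"tz":0,"wx":0.05,"wy":0,"wz":0,"gripper":1}]' >/dev/null; python3 m.py
$c '[{"tx":0,"ty":0,"tz":0,"wx":0.05,"wy":0,"wz":0,"gripper":1},{"tx":0,"ty":0,"tz":0,"wx":0.05,"wy":0,"wz":0,"gripper":1}]' >/dev/null; python3 m.py
$c '[{"tx":0,"ty":0,"tz":0,"wx":0.05,"wy":0,"wz":0,"gripper":1},{"tx":0,"ty":0,"tz":0,"wx":0.05,"wy":0,"wz":0,"gripper":1}]' >/dev/null; python3 m.py
$c '[{"tx":0,"ty":0,"tz":0,"wx":0.05,"wy":0,"wz":0,"gripper":1},{"tx":0,"ty":0,"tz":0,"wx":0.05,"wy":0,"wz":0,"gripper":1}]' >/dev/null; python3 m.py
$c '[{"tx":0,"ty":0,"tz":0,"wx":0.05,"wy":0,"wz":0,"gripper":1},{"tx":0,"ty":0,"tz":0,"wx":0.05,"wy":0,"wz":0,"gripper":1}]' >/dev/null; python3 m.py
$c '[{"tx":0,"ty":0,"tz":0,"wx":0.05,"wy":0,"wz":0,"gripper":1},{"tx":0,"ty":0,"tz":0,"wx":0.05,"wy":0,"wz":0,"gripper":1}]' >/dev/null; python3 m.py
```

```text
angle 0.835 Mz 0.06 [-3.6  3.2  4. ] [ 503.2 -190.8   52.2]
angle 0.886 Mz -0.045 [-3.9  2.8  3.5] [ 503.3 -190.8   52.1]
angle 0.936 Mz -0.132 [-4.1  4.4  4.4] [ 503.2 -190.7   52.1]
angle 0.986 Mz -0.093 [-3.6  3.4  5.2] [ 503.2 -190.7   52.1]
angle 1.035 Mz 0.023 [-3.7  4.   4.1] [ 503.2 -190.8   52.2]
angle 1.085 Mz 0.101 [-3.6  2.9  4.8] [ 503.2 -190.7   52.1]
angle 1.135 Mz 0.069 [-4.5  4.   4. ] [ 503.2 -190.7   52.2]
```

```bash
c='python3 -m creep'
$c '[{"tx":0,"ty":0,"tz":0,"wx":0.05,"wy":0,"wz":0,"gripper":1},{"tx":0,"ty":0,"tz":0,"wx":0.05,"wy":0,"wz":0,"gripper":1}]' >/dev/null; python3 m.py
$c '[{"tx":0,"ty":0,"tz":0,"wx":0.05,"wy":0,"wz":0,"gripper":1},{"tx":0,"ty":0,"tz":0,"wx":0.05,"wy":0,"wz":0,"gripper":1}]' >/dev/null; python3 m.py
$c '[{"tx":0,"ty":0,"tz":0,"wx":0.03,"wy":0,"wz":0,"gripper":1},{"tx":0,"ty":0,"tz":0,"wx":0.03,"wy":0,"wz":0,"gripper":1},{"tx":0,"ty":0,"tz":0,"wx":0.03,"wy":0,"wz":0,"gripper":1}]' >/dev/null; python3 m.py
$c '[{"tx":0,"ty":0,"tz":0,"wx":0.03,"wy":0,"wz":0,"gripper":1},{"tx":0,"ty":0,"tz":0,"wx":0.03,"wy":0,"wz":0,"gripper":1},{"tx":0,"ty":0,"tz":0,"wx":0.03,"wy":0,"wz":0,"gripper":1}]' >/dev/null; python3 m.py
$c '[{"tx":0,"ty":0,"tz":0,"wx":0,"wy":0,"wz":0,"gripper":1},{"tx":0,"ty":0,"tz":0,"wx":0,"wy":0,"wz":0,"gripper":1}]' >/dev/null; python3 m.py
```

```text
angle 1.186 Mz -0.069 [-4.5  3.8  4. ] [ 503.2 -190.7   52.1]
angle 1.236 Mz -0.118 [-3.5  3.2  4.1] [ 503.2 -190.7   52.1]
angle 1.264 Mz -0.12 [-4.5  3.6  4.4] [ 503.2 -190.7   52.1]
angle 1.293 Mz -0.082 [-4.2  4.7  4.6] [ 503.2 -190.6   52.1]
angle 1.293 Mz 0.007 [-4.1  3.1  4.5] [ 503.2 -190.7   52.1]
```

```bash
c='python3 -m creep'
$c '[{"tx":0,"ty":0,"tz":0,"wx":0.02,"wy":0,"wz":0,"gripper":1},{"tx":0,"ty":0,"tz":0,"wx":0.02,"wy":0,"wz":0,"gripper":1}]' >/dev/null; python3 m.py
$c '[{"tx":0,"ty":0,"tz":0,"wx":0,"wy":0,"wz":0,"gripper":1}]' >/dev/null; python3 m.py
$c '[{"tx":0,"ty":0,"tz":0,"wx":0,"wy":0,"wz":0,"gripper":1}]' >/dev/null; python3 m.py
$c '[{"tx":0,"ty":0,"tz":0,"wx":0,"wy":0,"wz":0,"gripper":1}]' >/dev/null; python3 m.py
$c '[{"tx":0,"ty":0,"tz":0,"wx":0,"wy":0,"wz":0,"gripper":1}]' >/dev/null; python3 m.py
$c '[{"tx":0,"ty":0,"tz":0,"wx":0,"wy":0,"wz":0,"gripper":1}]' >/dev/null; python3 m.py
python3 - <<'E'
from h import *
import pickle
for n in("scene","top"):
    c=capture(n);save(c,n+"7");pickle.dump(c,open(n+"7.pkl","wb"))
    P=cloud(c).reshape(-1,3)
    for lab,ctr,zl,zh in(("block",(598.3,153.8),27,40),("bur",(388,-88),10,45),("dish",(342,-240),6,30),("cup",(709,-129),50,90)):
        m=(np.hypot(P[:,0]-ctr[0],P[:,1]-ctr[1])<50)&(P[:,2]>zl)&(P[:,2]<zh)
        if m.sum()<5: print(n,lab,m.sum()); continue
        r=cv2.minAreaRect(P[m,:2].astype(np.float32)); print(n,lab,m.sum(),np.round(r[0],1),np.round(r[1],1),round(r[2],1))
st()
s=pickle.load(open("scene7.pkl","rb"))["frame"];t=pickle.load(open("top7.pkl","rb"))["frame"]
cv2.imwrite("pics/v7.png",np.hstack([cv2.resize(s[190:340,180:430,::-1],None,fx=3,fy=3)]))
cv2.imwrite("pics/v7t.png",np.hstack([cv2.resize(t[160:360,180:450,::-1],None,fx=2.8,fy=2.8)]))
E
```

```text
angle 1.314 Mz 0.008 [-4.5  3.3  4. ] [ 503.2 -190.6   52.1]
angle 1.313 Mz -0.08 [-4.   3.   3.6] [ 503.2 -190.6   52.1]
angle 1.313 Mz 0.009 [-3.8  5.   4.3] [ 503.2 -190.6   52.1]
angle 1.313 Mz -0.001 [-3.9  4.5  4.9] [ 503.2 -190.7   52.1]
angle 1.313 Mz 0.01 [-3.7  3.6  4.7] [ 503.2 -190.6   52.2]
angle 1.313 Mz 0.048 [-4.4  3.2  3.1] [ 503.2 -190.7   52.2]
scene block 112 [597.4 152.7] [32.1 46.6] 82.7
scene bur 0
scene dish 265 [ 334.1 -255.8] [46.7 86.4] 74.8
scene cup 440 [ 707.9 -130.2] [58.4 62.8] 50.8
top block 140 [598.5 155.7] [32.7 44.7] 80.4
top bur 231 [387.7 -87.5] [33.9 33.8] 84.4
top dish 0
top cup 277 [ 709.3 -129.5] [59.9 61. ] 89.5
t 14.87 pos [ 503.2 -190.7   52.1] jawyaw -1.829 tilt [-0.001  0.001 -1.   ] F [-4.7  3.7  3.7] M [ 0.68  0.67 -0.03] w 13.8 q [-0.5   0.57  1.7   0.    0.87  1.32]
```

View pics/v7.png

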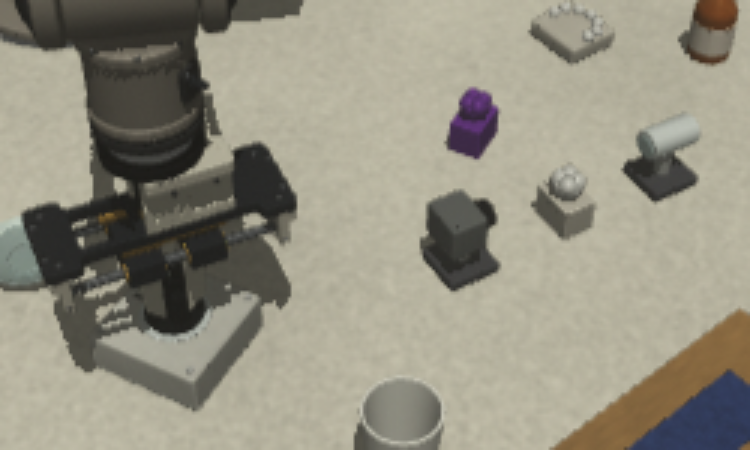

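View pics/v7t.png

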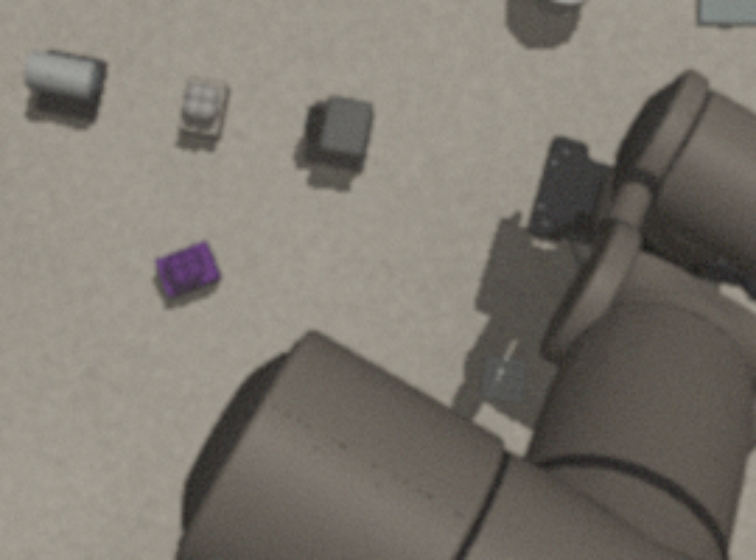

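```bash
python3 -c "
from plant import *
print(close_job())"
```

```text
the job is handed in; nothing more can be done
None
```

I stood the white mounted tooth between the lamp and the camera and let go of it. I then turned the white box's dial clockwise over three clicks and handed in with the gripper still closed on the knob. That took 15 s of the 61 s allowed.

- **Tooth:** it stands about 1 mm from the midpoint between lamp and camera. Before the dial was turned, both views put its large sides within about 1.5° of square to the lamp. In the last pictures the scene view read about 2° off and the top view agreed with before. I take the difference as measurement noise.
- **Dial:** the torque on the wrist swung from resisting to pulling forward three times and settled at about zero, so the knob rests in the third stop. The angle estimated from the tool was 1.31 rad, against 1.30 for the third stop, and the gripper opening was 13.8 mm on the 14 mm knob. Side load on the wrist was about 7 N.
- **Not confirmed:** the gripper hid the pointer line in the last pictures, and they show no lamp glow, so the stop rests on torque and angle alone.
- **Other things:** the bur stand and cup measured unmoved. The arm partly hid the dish, but nothing went near it. The purple look-alike, cast and bottle looked unmoved in the pictures.

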